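# Set the code block and load it into the label coder

### The arm

A 6-joint arm with a two-finger parallel gripper is mounted at the origin on a cart in front of the work surface, level with it; the furniture and walls round the work are solid. World frame = base frame: x ahead of the robot, y to its left, z up, the work surface at z = 0. Lengths are in m, angles in rad, forces in N, time in s.
With the tool pointing down it reaches from about 0.35 to 1 m from the base axis. Payload 7.1 kg.
Tool frame: the origin (TCP) lies between the finger pads; the fingertips stand 22 mm ahead of it and the grasp point (between the pads) lies 3 mm ahead of it; x points along the fingers, y is the direction in which the jaws open and shut, and the axes are right-handed (so a half turn about x gives the same grasp; the last joint's range is limited). The gripper opens to 85 mm and grips with 20 to 120 N. Pads are 22 mm wide; open, the fingers measure 114 mm over their backs; the gripper's body (76 mm by 85 mm) begins 54 mm behind the grasp point. The pads swing forward as they close: fully open they stand 13 mm farther back than shut.
Start: joints at [-1.121, 0.423, 1.63, -0, 1.089, -0.019], TCP at [0.282, -0.558, 0.253] pointing down, gripper open.
Joint ranges: [-3, 3], [-0.9, 2.11], [0.09, 2.58], [-1.31, 4.45], [0.11, 2.69], [-2.54, 2.54]. Speed limits (rad/s): [2.39, 2.39, 3.01, 3.14, 3.14, 3.14].

### API

Orientations are given as a rotation vector (axis times angle).
In Python, from rig import manip gives the robot as it stands. The module is installed in compiled form; this text tells all that it offers. Calls block until the motion is done:
- manip.move_to(position, orientation): joint-space move of the TCP to a pose.
- manip.servo_line(position, orientation=None, rate=0.15): straight line of the TCP; orientation=None keeps the orientation; rate is the mean speed in m/s.
- manip.set_joints(angles): joint-space move.
- manip.command_gripper(opening, f_grip=None): finger opening in m; f_grip is the grip in N (None keeps the last); returns when the fingers have stopped.
- manip.hold(seconds).
- manip.solve_ik(position, orientation): joint angles nearest the present ones, or None.
- manip.camera(name): name is "scene" or "top" or "wrist"; returns a dict with "image" (420x560x3 uint8, red, green, blue), "fx", "fy", "cx", "cy" (pixels), "k1" (the pictures are not rectified: a ray, as slopes to the right and down, at radius r is drawn at 1 + k1 r^2 times it, then the intrinsics apply), "cam_to_world" (4x4, takes a point from camera to world coordinates); the wrist camera has in their place "mount" (4x4, takes a point from camera to tool coordinates, whose origin is the TCP and whose axes are the tool frame's). Camera axes: x right, y down, z forward; pixel columns grow to the right and rows downward; lengths in m; the calibration is good to about 2 mm. A picture is of the moment at which its call begins: read the wrist's pose just before it. There is no depth.
A pose or a line that the arm cannot do raises manip.IKError and nothing moves.
- manip.sign_off(): hands the job in, once; it reports no verdict.
Readings, each from a call of its own:
- manip.get_time(): time.
- manip.get_joint_positions(): joint angles.
- manip.get_joint_vel(): joint speeds.
- manip.get_tau(): joint torques, N m.
- manip.get_position(): TCP position.
- manip.get_ee_rot(): TCP orientation.
- manip.get_contact_force(): force on the tool from outside, world axes, zero at the start.
- manip.get_torque(): the same for the moment, N m.
- manip.get_width(): finger opening in m.
Only numpy, scipy, OpenCV 4.12 (cv2) and the standard library are available. Lean on these libraries where they do the work, as an engineer would, in place of code of your own. Each camera call takes 0.05 s, during which the arm holds its last target.

### The job

Load today's use-by code into the label coder: lift the code block out of its storage cradle and lay it flat in the coder's open bed, blunt nose towards the hood, with its three thumbwheels rolled so that the dot faces looking straight up read 4, 2, 5 from the nose to the end with the post. Only then slide it under the hood, using the post as a handle, until it is fully home against the stop, and let go. Do not shift the shaker or the tubs.

Things in the scene. Friction and masses are not known exactly. Their poses are not given: they have to be found in the camera images.
- code_block: The code block: grey box 140 mm long (x -70 to 70 mm), 60 wide (y), 42 high; three white ribbed thumbwheels rise from its top to 60 mm. Origin: centre of underside, below the middle wheel and near the centre of mass; x to the blunt nose, z up. Behind it a tongue 14 mm high, 36 wide runs to x = -118 mm with the post. 0.5 to 0.8 kg. Lift it across its width at the middle, fingers astride the wheel.
- post (a point): A point on the axis of the block's upright steel post, 45 mm above the block's underside, at block x = -110 mm. The post is 14 mm long (x), 26 mm wide (y), its top 62 mm above the underside. Axes as the block's.
- nose (a point): Middle of the lower edge of the block's nose face (block x = +70 mm, z = 0).
- wheel_nose (a joint): Angle (rad) of the wheel nearest the nose (to read 4); axle along block x, at block x = 42, y = 0, z = 32 mm. All wheels are alike: 22 mm thick, a five-sided drum (flats 16.5 mm from the axle) with 1 to 5 black dots on its faces, and between the faces five radial ribs 5 mm thick that reach 28 mm from the axle. They turn endlessly, without clicks, and stay where left.
- wheel_mid (a joint): Angle (rad) of the middle wheel (to read 2); axle at block x = 0, y = 0, z = 32 mm. For all wheels: the face with k dots looks straight up (block +z) at (k-1)*1.2566, plus or minus whole turns of 6.2832; ribs then stand 36 degrees to either side of straight up. A growing value moves the wheel's top towards block -y.
- wheel_post (a joint): Angle (rad) of the wheel nearest the post (to read 5); axle at block x = -42, y = 0, z = 32 mm. For all wheels: light friction (0.015 N m); shut fingers let down beside a rib turn the wheel by pushing that rib sideways (along block y).
- coder: The label coder, fixed: a steel floor 6 mm thick with two guide rails 65 mm apart (each 6.5 mm thick, tops 18 mm above the table), open above from x = -208 to 0 mm (the bed), then a white hood from x = 0 to 150 mm (92 mm wide, outer top 83 mm above the table, inner roof 73 mm). Origin on the table in the middle of the hood's mouth; x points along the bed into the hood, z up.
- mouth (a point): Middle of the hood's mouth, on the floor of the bed (6 mm above the table). Axes as the coder's. On both rails lips flare outward to 28 mm above the table, 77 mm apart at the top, and guide the box in: at coder x = -172 to -124 and -52 to -2 mm. Between them is room for fingers holding the block at its middle (block origin near coder x = -87).
- stop (a point): Foot of the end stop inside the hood, on the bed's centre line and floor, 142 mm beyond the mouth. Fully home means the nose touches here; the box is then wholly under the hood and the post stands 38 mm in front of the mouth.
- cradle: Storage cradle, fixed: steel plate 5 mm thick, low rails (tops 14 mm above the table) beside the box of the block; at its -x end a pocket 74 mm high closely encloses the post, so the post cannot be gripped there and the block must be lifted straight up 80 mm to leave. Origin on the table under the stored block's origin, axes as the stored block's.
- shaker: Steel flour shaker, 72 mm across, 88 mm high, standing; origin at the centre of its underside. Leave it.
- low_tub: Low white tub with a blue lid, 73 mm across, 47 mm high; origin at the centre of its underside. Leave it.
- tall_tub: Tall white tub with lid, 73 mm across, 64 mm high; origin at the centre of its underside. Leave it.

How it is judged:
By the outcome, as a careful person would: the job done as asked, in the order asked, and still so for the second after the job is handed in, with the robot touching nothing.
It also fails if it takes over 69 s, if anything falls off the work surface, if the arm or the gripper's body presses on something with over 40 N, if the wrist force passes 120 N, or if a joint passes its speed limit or range.

## Working session

There is one attempt and no reset: what is moved stays moved. The work goes in short steps, each a Python script; the robot and the scene stay as the last script left them, time stands still between calls to the robot, and variables do not carry over. Pictures are saved under pics/ and viewed, and the job is handed in when it is done.

```bash
ls; mkdir -p pics; python3 - <<'E'
from rig import manip
import cv2,numpy as np
np.set_printoptions(precision=4,suppress=True)
print(manip.get_time(),manip.get_position(),manip.get_ee_rot(),manip.get_width())
for n in["scene","top","wrist"]:
    c=manip.camera(n); cv2.imwrite(f"pics/{n}0.png",c["image"][:,:,::-1])
    print(n,{k:v for k,v in c.items() if k!="image"})
E
```

```text
pics
0.0 [ 0.2822 -0.5571  0.2525] [ 1.9606  0.4698 -1.9613] 0.08531075963272279
scene {'fx': 540.4452772099406, 'fy': 540.4452772099406, 'cx': 288.67465256233316, 'cy': 197.75167765792588, 'k1': -0.04677809673229615, 'cam_to_world': array([[-0.7869, -0.274 ,  0.5529, -0.0784],
       [-0.6167,  0.3174, -0.7203,  0.7513],
       [ 0.0219, -0.9078, -0.4188,  0.5869],
       [ 0.    ,  0.    ,  0.    ,  1.    ]])}
top {'fx': 452.5125086656397, 'fy': 452.5125086656397, 'cx': 274.34900287502495, 'cy': 214.22790634759707, 'k1': -0.09306878212298648, 'cam_to_world': array([[-0.0083, -0.9994,  0.0333,  0.5238],
       [-0.9997,  0.0075, -0.0226, -0.0761],
       [ 0.0224, -0.0335, -0.9992,  1.2039],
       [ 0.    ,  0.    ,  0.    ,  1.    ]])}
wrist {'fx': 300.5127392297508, 'fy': 300.5127392297508, 'cx': 283.75227064125426, 'cy': 209.34678891525124, 'k1': -0.011547530698982485, 'mount': array([[ 0.0006, -0.3037,  0.9528, -0.1204],
       [ 1.    ,  0.0007, -0.0004,  0.0003],
       [-0.0006,  0.9528,  0.3037, -0.0783],
       [ 0.    ,  0.    ,  0.    ,  1.    ]])}
```

View pics/top0.png

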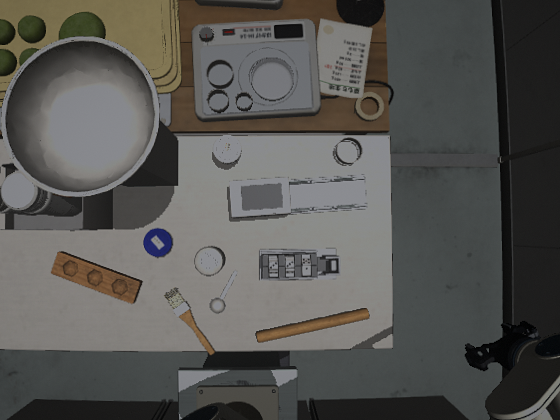

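View pics/scene0.png

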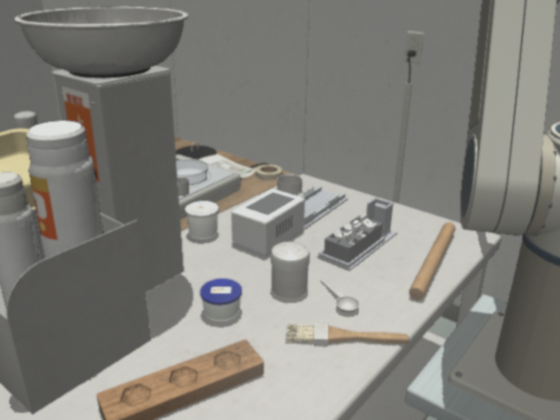

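View pics/wrist0.png

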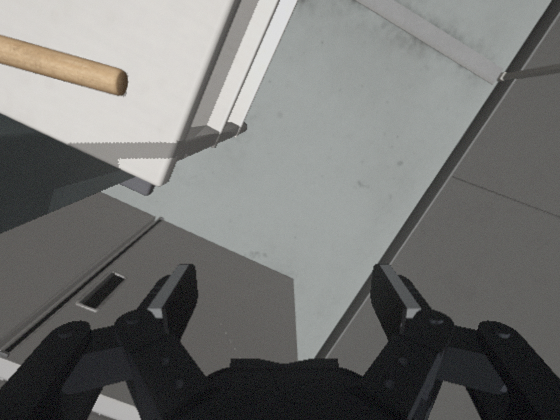

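```bash
cat > h.py <<'E'
import numpy as np,cv2
from scipy.spatial.transform import Rotation as R
np.set_printoptions(precision=4,suppress=True)
def c2w(c,tcp=None,rot=None):
    if "cam_to_world" in c: return c["cam_to_world"]
    T=np.eye(4);T[:3,:3]=R.from_rotvec(rot).as_matrix();T[:3,3]=tcp
    return T@c["mount"]
def K(c): return np.array([[c["fx"],0,c["cx"]],[0,c["fy"],c["cy"]],[0,0,1.]])
def ray(c,T,uv):
    p=cv2.undistortPoints(np.array(uv,float).reshape(-1,1,2),K(c),np.array([c["k1"],0,0,0,0.])).reshape(-1,2)
    d=np.c_[p,np.ones(len(p))]@T[:3,:3].T
    return T[:3,3],d
def onz(c,T,uv,z):
    o,d=ray(c,T,uv); return o+d*((z-o[2])/d[:,2])[:,None]
def proj(c,T,P):
    P=np.array(P,float).reshape(-1,3); Ti=np.linalg.inv(T)
    return cv2.projectPoints(P,cv2.Rodrigues(Ti[:3,:3])[0],Ti[:3,3],K(c),np.array([c["k1"],0,0,0,0.]))[0].reshape(-1,2)
import pickle
def snap(m,n,f):
    p,r=m.get_position(),m.get_ee_rot(); c=m.camera(n); T=c2w(c,p,r)
    cv2.imwrite(f"pics/{f}.png",c["image"][:,:,::-1]); pickle.dump((c,T),open(f"pics/{f}.pkl","wb")); return c,T
def crop(f,x0,y0,x1,y1,s):
    im=cv2.imread(f"pics/{f}.png")[y0:y1,x0:x1]; cv2.imwrite(f"pics/{f}_z.png",cv2.resize(im,None,fx=s,fy=s,interpolation=cv2.INTER_CUBIC))
E
python3 - <<'E'
from h import *
crop("top0",220,165,380,285,5)
E
```

```text
(no output)
```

View pics/top0_z.png

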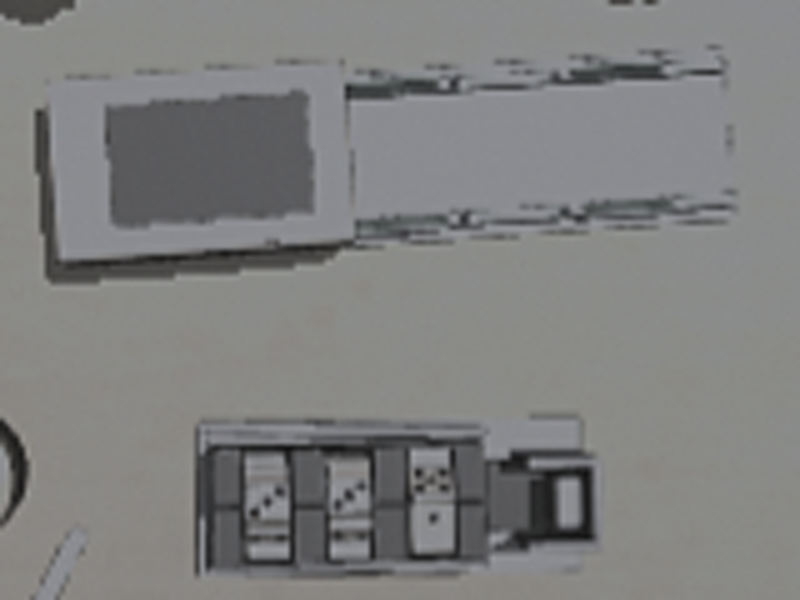

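```bash
python3 - <<'E'
from h import *
from rig import manip
print(R.from_rotvec(manip.get_ee_rot()).as_matrix())
c=manip.camera("top");T=c2w(c)
q=lambda l:[(220+x/5-.4,165+y/5-.4) for x,y in l]
print(onz(c,T,q([(207,447),(486,438),(207,567),(486,567)]),.047))
print("pocket", onz(c,T,q([(572,505)]),.07))
print("hood mouth top",onz(c,T,q([(345,62),(352,242),(50,80),(62,262)]),.083))
print("bed end",onz(c,T,q([(727,70),(732,210)]),.018))
for p in [(.55,-.18)]:
  for s in [1,-1]:
    M=np.array([[0,s,0],[0,0,-s],[-1,0,0]],float); rv=R.from_matrix(M).as_rotvec(); print(s,rv,manip.solve_ik([*p,.2],rv))
    M=np.array([[0,0,s],[0,s,0],[-1,0,0]],float); rv=R.from_matrix(M).as_rotvec(); print(s,rv,manip.solve_ik([*p,.2],rv))
E
```

```text
[[-0.0005  0.4518 -0.8921]
 [ 0.0011 -0.8921 -0.4518]
 [-1.     -0.0012 -0.    ]]
[[ 0.4611 -0.0674  0.047 ]
 [ 0.4643 -0.2103  0.047 ]
 [ 0.4    -0.0669  0.047 ]
 [ 0.3983 -0.2096  0.047 ]]
pocket [[ 0.4313 -0.2507  0.07  ]]
hood mouth top [[ 0.6537 -0.1378  0.083 ]
 [ 0.564  -0.1404  0.083 ]
 [ 0.6456  0.0089  0.083 ]
 [ 0.5551  0.0034  0.083 ]]
bed end [[ 0.6561 -0.3444  0.018 ]
 [ 0.5817 -0.3458  0.018 ]]
1 [ 1.2092  1.2092 -1.2092] [-0.3369  0.4228  1.774  -0.      0.9448 -0.3369]
1 [0.     1.5708 0.    ] [-0.3369  0.4228  1.774   0.      0.9448 -1.9076]
-1 [-1.2092  1.2092  1.2092] None
-1 [ 2.2214  0.     -2.2214] [-0.3369  0.4228  1.774  -0.      0.9448  1.2339]
```

```bash
python3 - <<'E'
from h import *
from rig import manip
rv=R.from_matrix(np.array([[0,1,0],[0,0,-1],[-1,0,0]],float)).as_rotvec()
manip.move_to([.43,-.16,.17],rv)
snap(manip,"wrist","w1"); print(manip.get_time(),manip.get_position())
E
```

```text
1.8417 [ 0.4304 -0.1609  0.1703]
```

View pics/w1.png

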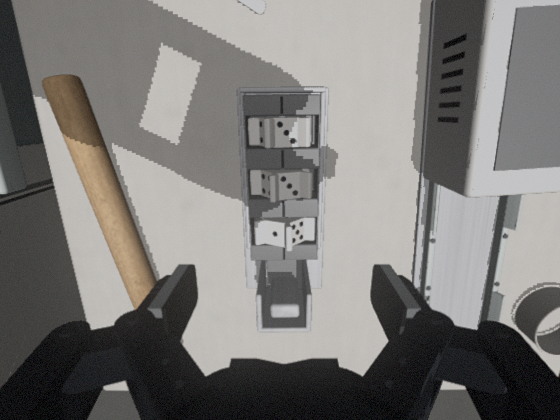

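```bash
python3 - <<'E'
from h import *
crop("w1",230,80,335,270,4)
im=cv2.imread("pics/w1_z.png");print(im.shape); cv2.imwrite("pics/w1_z.png",cv2.resize(im[:600],None,fx=1,fy=1))
E
```

```text
(760, 420, 3)
```

View pics/w1_z.png

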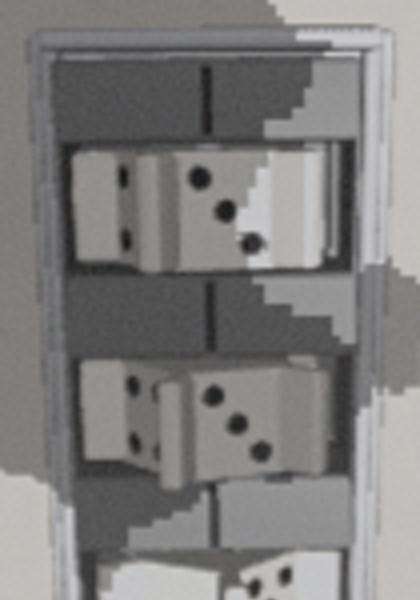

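```bash
python3 - <<'E'
from h import *
c,T=pickle.load(open("pics/w1.pkl","rb"))
z=lambda l:[(230+x/4-.4,80+y/4-.4) for x,y in l]
L=onz(c,T,z([(206,100),(210,315),(213,515)]),.047);print("line",L)
print("nose edge",onz(c,T,z([(55,58),(360,55)]),.047))
print("rear edge",onz(c,T,[(252,259.5),(318,258)],.047))
print("post top",onz(c,T,[(285,305)],.067), "pocket",onz(c,T,[(257,262),(310,262),(258,331),(311,331)],.074))
b=.0
P0=L.mean(0); d=np.polyfit(L[:,1],L[:,0],1); print("x=",d)
def ang(uv):
    o,dr=ray(c,T,z([uv]));dr=dr[0]
    # world y plane not needed; use block-section: x offset & z; ray in (x,z)
    best=[]
    for a in np.linspace(-1.2,1.2,2401):
        zz=.037+.0165*np.cos(a); p=o+dr*(zz-o[2])/dr[2]
        yb=-(p[0]-np.polyval(d,p[1]))
        best.append((abs(yb-.0165*np.sin(a)),a,p[1]))
    return min(best)
print("nose3",ang((226,211)),"mid3",ang((237,424)))
E
python3 - <<'E'
from h import *
crop("w1",240,205,325,340,5)
im=cv2.imread("pics/w1_z.png")[:600]; cv2.imwrite("pics/w1_z2.png",im)
E
```

```text
line [[ 0.4293 -0.0764  0.047 ]
 [ 0.4299 -0.1175  0.047 ]
 [ 0.4305 -0.1598  0.047 ]]
nose edge [[ 0.4006 -0.0688  0.047 ]
 [ 0.4585 -0.0683  0.047 ]]
rear edge [[ 0.4027 -0.208   0.047 ]
 [ 0.462  -0.2065  0.047 ]]
post top [[ 0.4323 -0.2417  0.067 ]] pocket [[ 0.4098 -0.1964  0.074 ]
 [ 0.4523 -0.1964  0.074 ]
 [ 0.4088 -0.2632  0.074 ]
 [ 0.4549 -0.2633  0.074 ]]
x= [-0.0145  0.4282]
nose3 (np.float64(2.937581963716098e-06), np.float64(-0.21399999999999997), np.float64(-0.09673304009450154)) mid3 (np.float64(5.165066658331316e-06), np.float64(-0.31999999999999995), np.float64(-0.13869274837644058))
```

View pics/w1_z2.png

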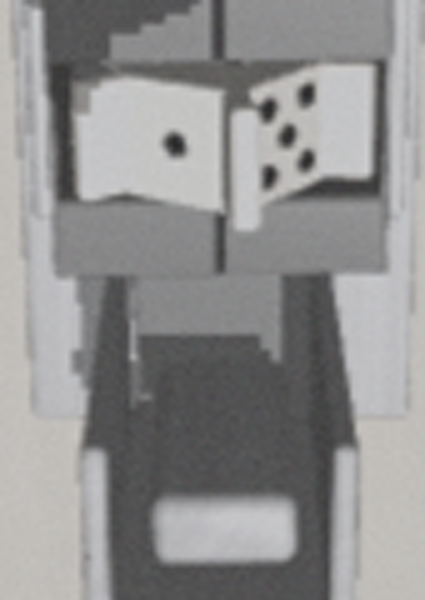

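```bash
cat >> h.py <<'E'
YAW=.017; O=np.array([.4302,-.138,.005])
bx=np.array([-np.sin(YAW),np.cos(YAW),0]); by=np.array([-np.cos(YAW),-np.sin(YAW),0]); ez=np.array([0,0,1.])
def B(x,y,z): return O+bx*x+by*y+ez*z
WO=R.from_matrix(np.c_[-ez,-bx,by]).as_rotvec()   # wheel orientation
GO=R.from_matrix(np.c_[-ez,-by,-bx]).as_rotvec()  # grasp orientation
E
python3 - <<'E'
from h import *
from rig import manip
c,T=pickle.load(open("pics/w1.pkl","rb"))
def ang(uv):
    o,dr=ray(c,T,[uv]);dr=dr[0]
    return min((abs(-(p[0]-.4282+.0145*p[1])-.0165*np.sin(a)),a) for a in np.linspace(-1.2,1.2,2401) for p in [o+dr*(.037+.0165*np.cos(a)-o[2])/dr[2]])
print("post5",ang((240+288/5-.4,205+135/5-.4)),"post1",ang((240+175/5-.4,205+145/5-.4)))
tip=.022
manip.command_gripper(0.0,20)
manip.move_to(B(.042,.028,.085+tip),WO)
manip.servo_line(B(.042,.028,.0525+tip),rate=.1)
print(manip.get_contact_force(),manip.get_position()-B(.042,.028,.0525+tip))
manip.servo_line(B(.042,-.0004,.0525+tip),rate=.05)
print(manip.get_contact_force(),manip.get_time())
snap(manip,"scene","s2")
manip.servo_line(B(.042,-.0004,.11+tip),rate=.15)
snap(manip,"wrist","w2");print(manip.get_time(),manip.get_width())
crop("s2",300,180,420,270,6)
E
```

```text
post5 (np.float64(3.028168069808476e-06), np.float64(-0.821)) post1 (np.float64(4.624509923271958e-06), np.float64(0.4670000000000001))
[0.2647 0.0482 0.5975] [-0.0001 -0.     -0.0001]
[ 0.0178  0.8785 -0.2786] 5.2833
5.9167 -0.00030853852671324514
```

View pics/s2_z.png

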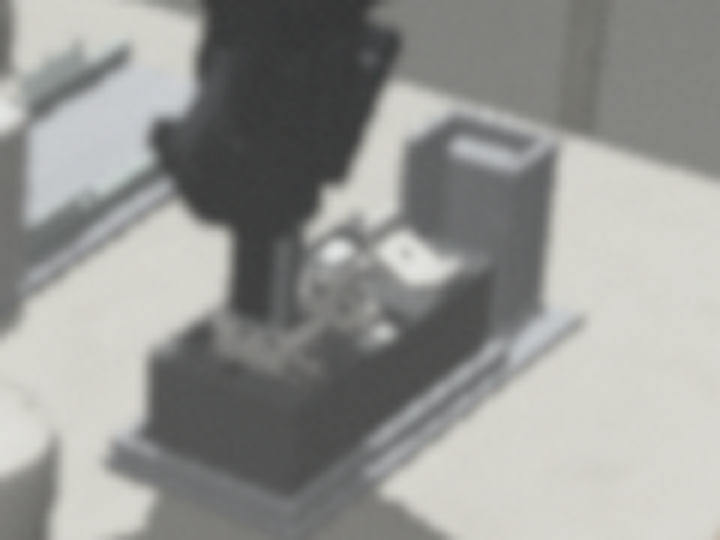

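View pics/w2.png

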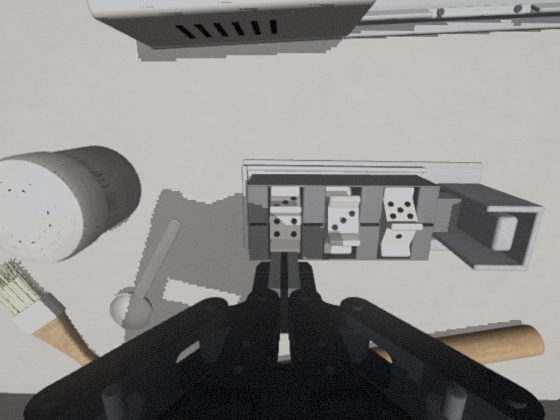

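```bash
python3 - <<'E'
from h import *
crop("w2",240,160,450,270,3.8)
E
```

```text
(no output)
```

View pics/w2_z.png

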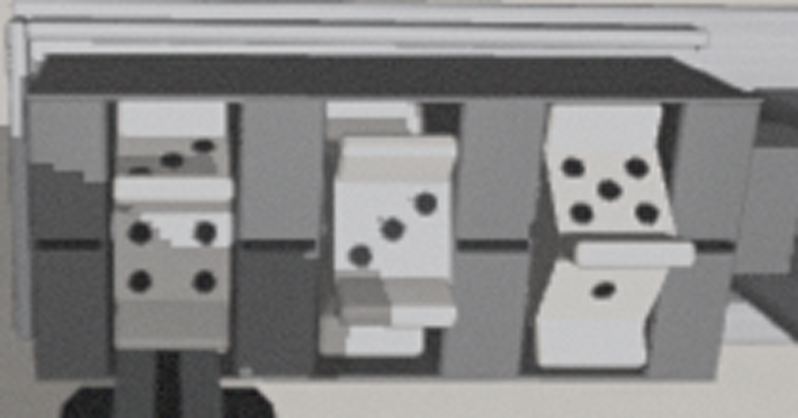

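```bash
cat >> h.py <<'E'
def faceang(c,T,uv,line):  # line: two pixels on y=0 mark (box top, z=.047 above table); returns alpha toward block +y
    L=onz(c,T,line,O[2]+.042); t=L[1]-L[0]; n=np.array([-t[1],t[0]])/np.hypot(t[0],t[1]); n*=np.sign(n@by[:2])
    o,d=ray(c,T,[uv]);d=d[0]
    def f(a):
        p=o+d*(O[2]+.032+.0165*np.cos(a)-o[2])/d[2]
        return (p-L[0])[:2]@n-.0165*np.sin(a)
    A=np.linspace(-1.2,1.2,2401); return A[np.argmin([abs(f(a)) for a in A])],L
E
python3 - <<'E'
from h import *
c,T=pickle.load(open("pics/w2.pkl","rb"))
z=lambda x,y:(240+x/3.8-.4,160+y/3.8-.4)
ln=[z(68,244),z(715,245)]
for n,u in dict(nose4=(172,257),mid3=(393,229),post5=(609,190),post1=(603,290)).items():
    print(n,*faceang(c,T,z(*u),ln))
E
```

```text
nose4 0.01100000000000012 [[ 0.4294 -0.0764  0.047 ]
 [ 0.4314 -0.2037  0.047 ]]
mid3 -0.32399999999999995 [[ 0.4294 -0.0764  0.047 ]
 [ 0.4314 -0.2037  0.047 ]]
post5 -0.7979999999999999 [[ 0.4294 -0.0764  0.047 ]
 [ 0.4314 -0.2037  0.047 ]]
post1 0.4830000000000001 [[ 0.4294 -0.0764  0.047 ]
 [ 0.4314 -0.2037  0.047 ]]
```

```bash
python3 - <<'E'
from h import *
from rig import manip
t=.022; lo=.0525+t; hi=.067+t
def stroke(X,ys,ye):
    manip.servo_line(B(X,ys,hi),rate=.15)
    manip.servo_line(B(X,ys,lo),rate=.08); f1=manip.get_contact_force()
    manip.servo_line(B(X,ye,lo),rate=.05); print(f1,manip.get_contact_force())
    manip.servo_line(B(X,ye,hi),rate=.1)
stroke(0,-.0085,.0055)
stroke(0,-.030,.0004)
stroke(-.042,-.023,.0004)
manip.servo_line(B(0,0.0,.11+t),rate=.2)
c,T=snap(manip,"wrist","w3");print(manip.get_time())
crop("w3",180,140,390,270,3.8)
E
```

```text
[ 0.3282 -0.2978  0.1217] [-0.1194 -0.091  -0.2185]
[ 0.1933  0.0917 -0.4581] [-0.8699  0.6318  0.7015]
[ 0.3427 -1.4674  0.1528] [0.9542 0.4642 0.4144]
11.5083
```

View pics/w3_z.png

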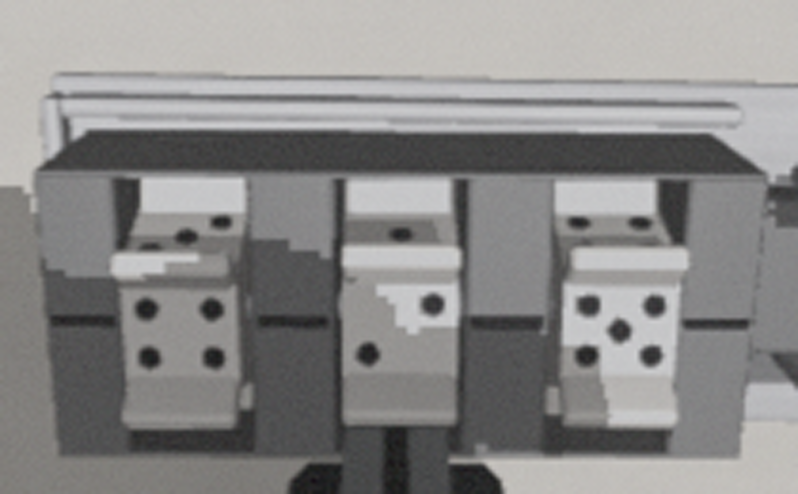

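```bash
python3 - <<'E'
from h import *
from rig import manip
c,T=pickle.load(open("pics/w3.pkl","rb"))
z=lambda x,y:(180+x/3.8-.4,140+y/3.8-.4)
ln=[z(82,321),z(715,323)]
for n,u in dict(nose4=(180,332),mid2=(401,329),post5=(620,330)).items():
    print(n,*faceang(c,T,z(*u),ln))
manip.command_gripper(.085,60)
manip.move_to([.612,-.23,.2],GO)
snap(manip,"wrist","w4");print(manip.get_time())
E
```

```text
nose4 -0.016000000000000014 [[ 0.4291 -0.0763  0.047 ]
 [ 0.4311 -0.2007  0.047 ]]
mid2 -0.06099999999999994 [[ 0.4291 -0.0763  0.047 ]
 [ 0.4311 -0.2007  0.047 ]]
post5 -0.05699999999999994 [[ 0.4291 -0.0763  0.047 ]
 [ 0.4311 -0.2007  0.047 ]]
13.775
```

View pics/w4.png

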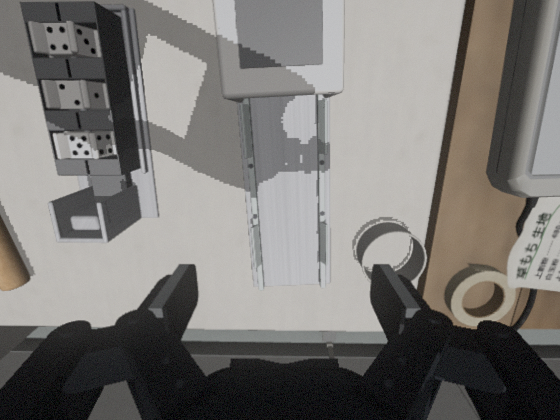

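```bash
python3 - <<'E'
from h import *
crop("w4",215,80,355,300,4)
im=cv2.imread("pics/w4_z.png");print(im.shape);cv2.imwrite("pics/w4_za.png",im[:450]);cv2.imwrite("pics/w4_zb.png",im[430:])
E
```

```text
(880, 560, 3)
```

View pics/w4_za.png

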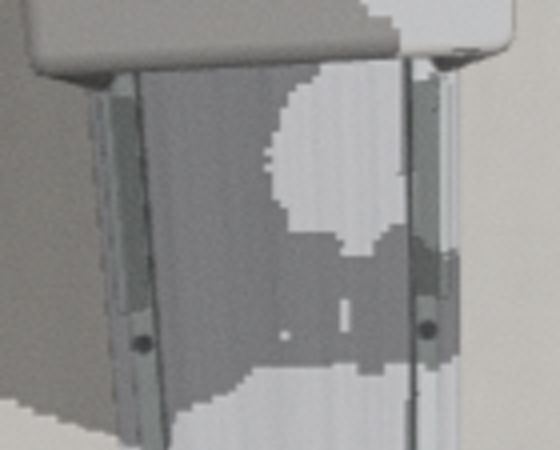

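View pics/w4_zb.png

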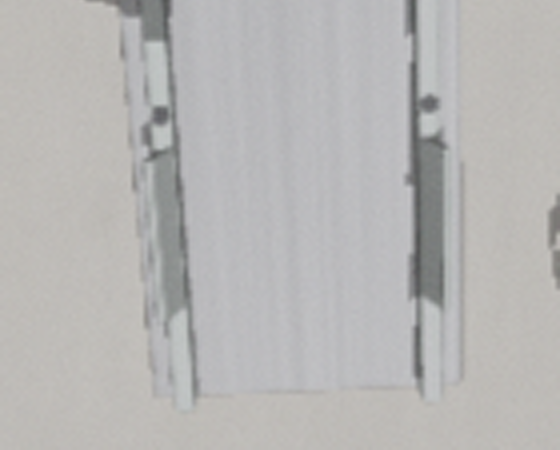

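```bash
python3 - <<'E'
from h import *
c,T=pickle.load(open("pics/w4.pkl","rb"))
z=lambda l:[(215+x/4-.4,80+y/4-.4) for x,y in l]
h=onz(c,T,z([(143,343),(428,328),(160,545),(430,533),(184,838),(430,829)]),.018);print(h)
for i in(0,2,4): print((h[i]+h[i+1])/2, np.linalg.norm(h[i+1]-h[i]), np.arctan2(h[i+1,1]-h[i,1],h[i+1,0]-h[i,0]))
f=onz(c,T,z([(143,75),(406,60),(201,822),(411,815)]),.006);print("floor",f,(f[0]+f[1])/2,(f[2]+f[3])/2)
g=onz(c,T,z([(120,95),(428,80)]),.018);print(g)
print("hood top corners mouth",onz(c,T,z([(30,50),(512,28)]),.083))
E
```

```text
[[ 0.5777 -0.202   0.018 ]
 [ 0.6494 -0.197   0.018 ]
 [ 0.5814 -0.2558  0.018 ]
 [ 0.6528 -0.2512  0.018 ]
 [ 0.5871 -0.3449  0.018 ]
 [ 0.6578 -0.3407  0.018 ]]
[ 0.6136 -0.1995  0.018 ] 0.07178120995906687 0.06975872136226298
[ 0.6171 -0.2535  0.018 ] 0.07162774387382528 0.06424914090456477
[ 0.6225 -0.3428  0.018 ] 0.07082857206598638 0.05967836369333888
floor [[ 0.5775 -0.1379  0.006 ]
 [ 0.6419 -0.1334  0.006 ]
 [ 0.5913 -0.347   0.006 ]
 [ 0.6538 -0.3435  0.006 ]] [ 0.6097 -0.1356  0.006 ] [ 0.6225 -0.3452  0.006 ]
[[ 0.5732 -0.143   0.018 ]
 [ 0.6462 -0.1384  0.018 ]]
hood top corners mouth [[ 0.5649 -0.1374  0.083 ]
 [ 0.6536 -0.1321  0.083 ]]
```

```bash
cat >> h.py <<'E'
CY=.0625; M=np.array([.6095,-.1352,0.]); cx=np.array([-np.sin(CY),np.cos(CY),0]); cy=np.array([-np.cos(CY),-np.sin(CY),0])
def C(x,y,z): return M+cx*x+cy*y+ez*z
CO=R.from_matrix(np.c_[-ez,-cy,-cx]).as_rotvec()
CW=R.from_matrix(np.c_[-ez,-cx,cy]).as_rotvec()
E
python3 - <<'E'
from h import *
from rig import manip
manip.move_to(B(0,0,.13),GO)
manip.servo_line(B(0,0,.039),rate=.12)
f0=manip.get_contact_force(); w=manip.get_width()
manip.command_gripper(.05,60)
print(f0,w,manip.get_width(),manip.get_contact_force(),manip.get_position()-B(0,0,.039))
manip.servo_line(B(0,0,.145),rate=.12)
print(manip.get_contact_force(),manip.get_torque(),manip.get_time())
snap(manip,"wrist","w5");snap(manip,"scene","s5")
E
```

```text
[-0.0289 -0.2422  0.0185] 0.08535500765964264 0.05871005753634409 [-1.2534  0.7329  7.4471] [ 0.0003 -0.0001  0.0009]
[ 0.0736 -0.4058 -6.486 ] [ 0.0523 -0.0107 -0.0419] 16.9417
```

View pics/w5.png

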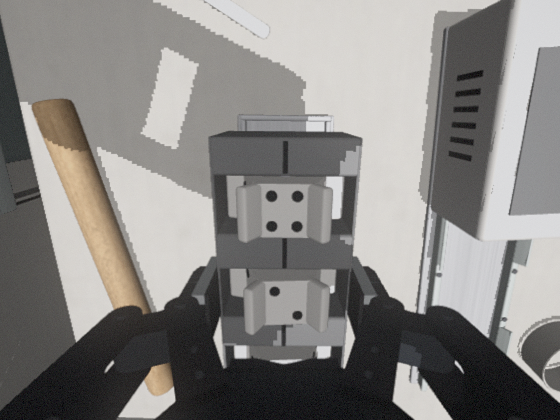

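View pics/s5.png

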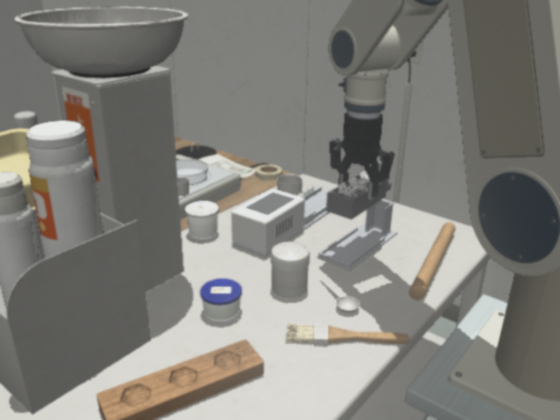

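```bash
python3 - <<'E'
from h import *
from rig import manip
manip.servo_line(C(-.087,0,.15),CO,rate=.15)
manip.servo_line(C(-.087,0,.075),rate=.12)
snap(manip,"wrist","w6")
manip.servo_line(C(-.087,0,.049),rate=.06)
print(manip.get_contact_force(),manip.get_position()-C(-.087,0,.049),manip.get_time())
E
```

```text
[ 0.5244 -0.4862 -6.2918] [-0.0002  0.     -0.0004] 19.95
```

View pics/w6.png

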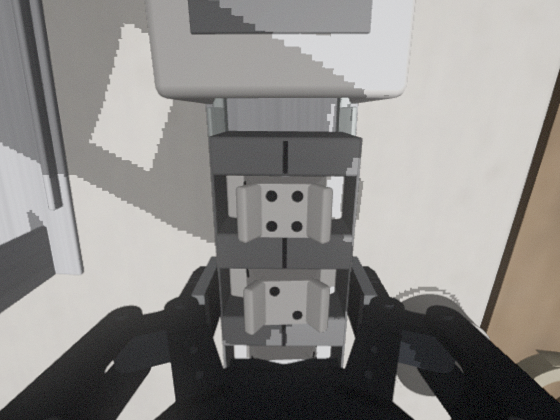

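```bash
python3 - <<'E'
from h import *
from rig import manip
for z in (.0475,.0465,.0457,.045,.0445,.044):
    manip.servo_line(C(-.087,0,z),rate=.03); f=manip.get_contact_force(); print(z,f,manip.get_position()[2])
    if f[2]>-2: break
manip.command_gripper(.075)
print(manip.get_contact_force(),manip.get_width())
p=manip.get_position(); 
manip.command_gripper(.085)
manip.servo_line(C(-.087,0,.15),rate=.15)
print(manip.get_contact_force())
manip.move_to(C(-.12,0.005,.16),CO)
snap(manip,"wrist","w7");print(manip.get_time())
E
```

```text
0.0475 [ 0.0679  0.0388 -6.2805] 0.04766067775569094
0.0465 [ 0.0054 -1.0607 -5.2899] 0.04654370615854291
0.0457 [-1.9797  1.5725 -2.5245] 0.046023553208839815
0.045 [-3.9908  0.4481  5.056 ] 0.046010761227656294
[-0.307  -0.0696 -0.7074] 0.07494004663199655
[ 0.5171  0.665  -0.3883]
22.6917
```

View pics/w7.png

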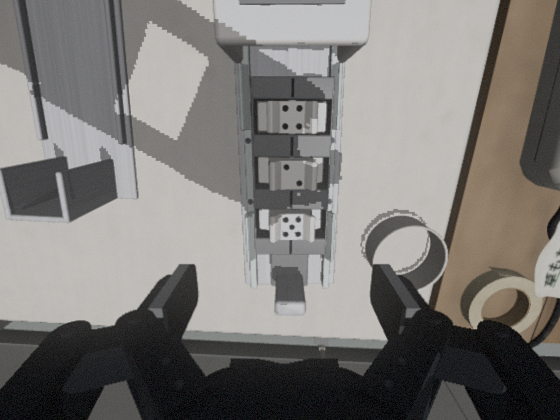

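```bash
python3 - <<'E'
from h import *
crop("w7",235,70,350,320,4)
im=cv2.imread("pics/w7_z.png");cv2.imwrite("pics/w7_za.png",im[:500]);cv2.imwrite("pics/w7_zb.png",im[450:])
E
```

```text
(no output)
```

View pics/w7_za.png

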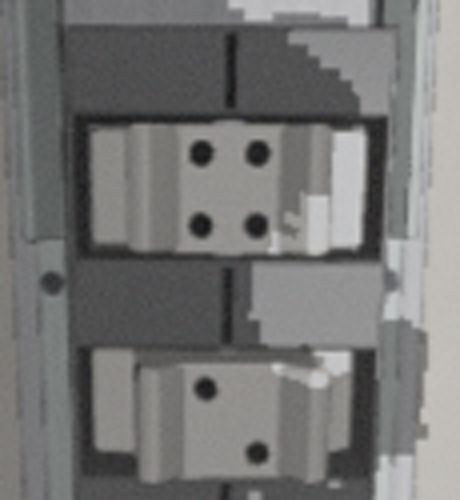

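View pics/w7_zb.png

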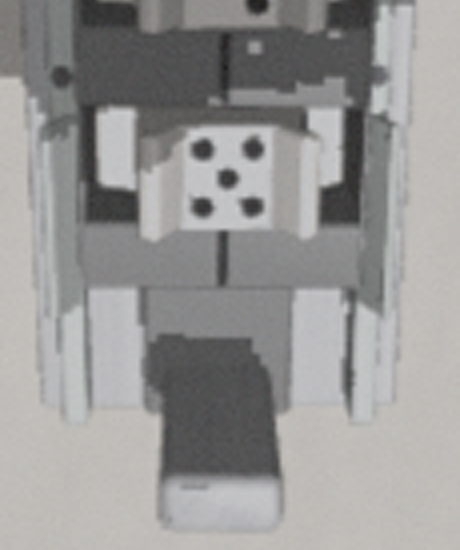

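```bash
python3 - <<'E'
import h
from h import *
h.O=np.array([0,0,.006]);h.by=cy
c,T=pickle.load(open("pics/w7.pkl","rb"))
z=lambda x,y:(235+x/4-.4,70+y/4-.4)
ln=[z(231,70),z(222,708)]
for n,u in dict(nose4=(230,190),mid2=(231,421),post5=(228,628)).items(): print(n,*faceang(c,T,z(*u),ln))
def tc(p): d=p-M; return np.c_[d@cx,d@cy]
print("line in coder",tc(onz(c,T,ln,.048)))
print("posttop",tc(onz(c,T,[z(220,953)],.068)),"nose edge",tc(onz(c,T,[z(230,27)],.048)),"rear",tc(onz(c,T,[z(222,736)],.048)))
print(T[:3,3]-M)
E
```

```text
nose4 0.0020000000000000018 [[ 0.6124 -0.1603  0.048 ]
 [ 0.6192 -0.2849  0.048 ]]
mid2 -0.04699999999999993 [[ 0.6124 -0.1603  0.048 ]
 [ 0.6192 -0.2849  0.048 ]]
post5 -0.04899999999999993 [[ 0.6124 -0.1603  0.048 ]
 [ 0.6192 -0.2849  0.048 ]]
line in coder [[-0.0252 -0.0013]
 [-0.1501 -0.0003]]
posttop [[-0.1961  0.0002]] nose edge [[-0.0181 -0.0011]] rear [[-0.1565 -0.0004]]
[-0.0017 -0.0439  0.2796]
```

```bash
python3 - <<'E'
from h import *
from rig import manip
manip.command_gripper(.06,60)
manip.move_to(C(-.197,0,.11),CO)
manip.servo_line(C(-.197,0,.055),rate=.1)
print(manip.get_contact_force())
manip.command_gripper(.015,50)
print(manip.get_width(),manip.get_contact_force(),manip.get_position()-C(-.197,0,.055))
manip.servo_line(C(-.15,0,.055),rate=.06); print(manip.get_contact_force())
manip.servo_line(C(-.10,0,.055),rate=.08); print(manip.get_contact_force(),manip.get_position()-C(-.10,0,.055))
snap(manip,"scene","s8");snap(manip,"wrist","w8");print(manip.get_time())
crop("s8",220,150,400,270,4.4)
E
```

```text
[ 0.045   0.0783 -0.5292]
0.025688799653753553 [-0.532   0.0205  5.1135] [ 0.0004 -0.0003  0.0009]
[ 0.917  -0.6755  6.5166]
[ 0.2866 -0.7751  6.7289] [0.0008 0.0002 0.0009]
26.4333
```

View pics/w8.png

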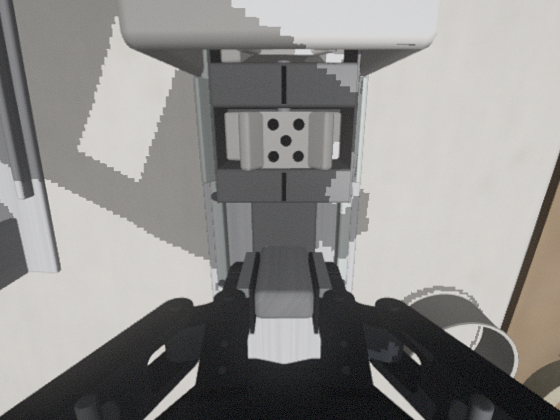

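View pics/s8_z.png

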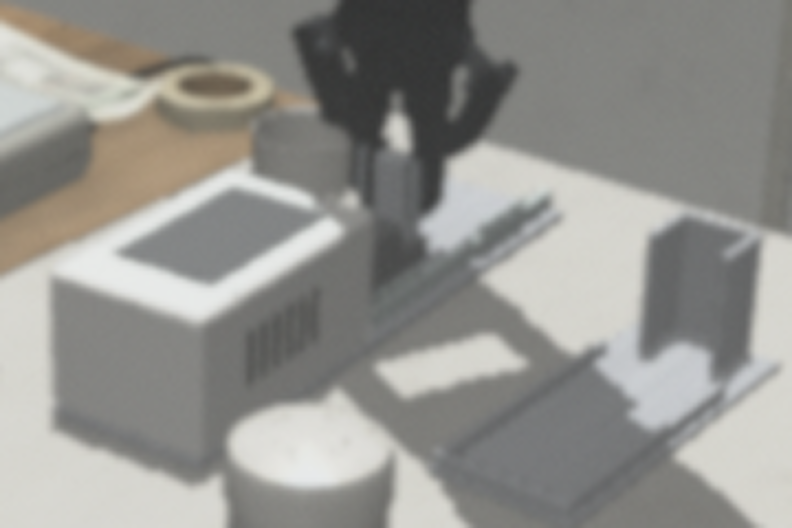

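```bash
python3 - <<'E'
from h import *
from rig import manip
manip.servo_line(C(-.045,0,.055),rate=.08); print(manip.get_contact_force(),manip.get_position()-C(-.045,0,.055))
for x in np.arange(-.043,-.030,.001):
    manip.servo_line(C(x,0,.055),rate=.03); f=manip.get_contact_force(); p=manip.get_position()
    print("%.3f"%x,f@cx,f@cy,f[2],(p-M)@cx)
    if f@cx<-12: break
print(manip.get_time())
E
```

```text
[0.6343 0.0133 7.6794] [0.0008 0.0001 0.0009]
-0.043 -3.0880032784546705 0.2607710977819388 5.753898408191683 -0.0435674924851995
-0.042 -4.832752587364434 0.3487141763622574 6.169326972676399 -0.04289395619741404
-0.041 -5.703091157730362 -0.6589724270323283 6.957646864404458 -0.04201585782269876
-0.040 -7.176327559443794 -0.7354322024412597 6.3478010568843315 -0.04141196123286364
-0.039 -12.236813942214619 -0.34574751452600333 4.109571464100539 -0.04134766006353005
28.5167
```

```bash
python3 - <<'E'
from h import *
from rig import manip
for x in (-.038,-.037,-.036):
    manip.servo_line(C(x,0,.055),rate=.03); manip.hold(.1); f=manip.get_contact_force(); p=manip.get_position()
    print("%.3f"%x,f@cx,f@cy,f[2],(p-M)@cx)
    if f@cx<-22: break
snap(manip,"scene","s9");snap(manip,"wrist","w9");snap(manip,"top","t9");print(manip.get_time())
crop("t9",220,165,380,285,5)
E
```

```text
-0.038 -17.37850331917108 -1.0797987455901152 2.6394309918449776 -0.04130541283996211
-0.037 -21.38299431759807 -0.007930747324324304 1.8953352539548975 -0.04125543592934087
-0.036 -26.42883113325195 1.3890372526984553 1.6126797935827106 -0.04122650753499589
29.7167
```

View pics/w9.png

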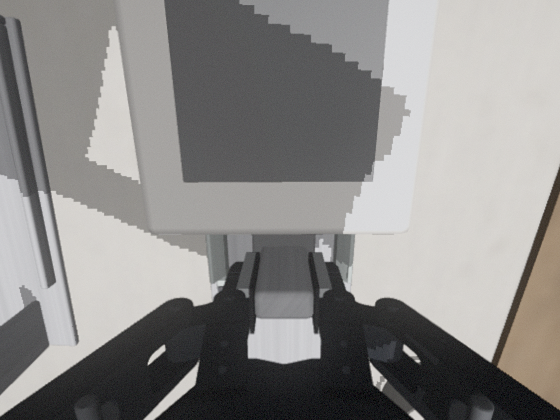

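```bash
python3 - <<'E'
from h import *
from rig import manip
p=manip.get_position()
manip.servo_line(C(-.0412,0,.055),rate=.05); manip.hold(.2); print(manip.get_contact_force())
manip.command_gripper(.06); manip.hold(.2)
print(manip.get_contact_force())
manip.servo_line(C(-.0412,0,.12),rate=.15)
manip.move_to(C(-.09,0,.15),CO)
snap(manip,"wrist","w10");print(manip.get_time())
crop("w10",200,60,370,300,4)
im=cv2.imread("pics/w10_z.png");cv2.imwrite("pics/w10_z.png",im[:600])
E
```

```text
[ 0.9139 -5.2323  6.1012]
[0.3502 0.1033 0.3276]
31.7667
```

View pics/w10.png

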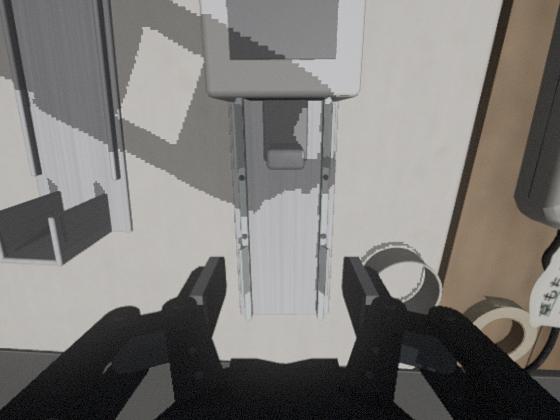

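View pics/w10_z.png

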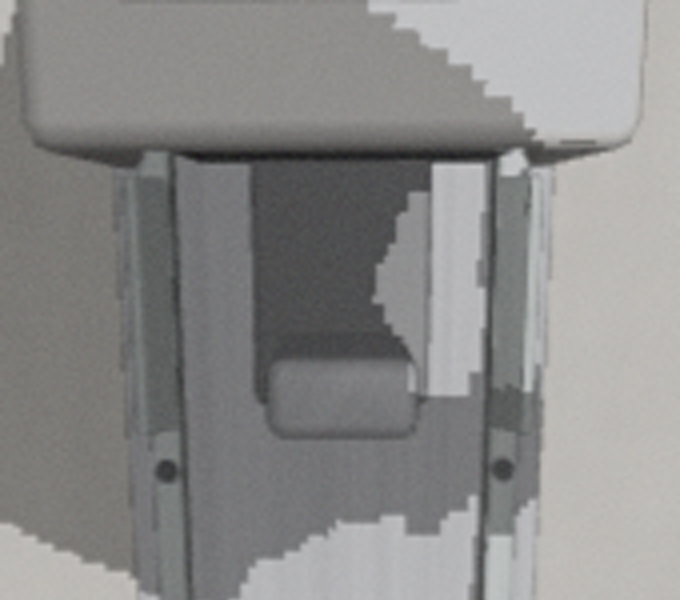

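```bash
python3 - <<'E'
from h import *
def tc(p): d=p-M; return np.c_[d@cx,d@cy]
c,T=pickle.load(open("pics/w10.pkl","rb"))
z=lambda x,y:(200+x/4-.4,60+y/4-.4)
print("posttop edges",tc(onz(c,T,[z(342,360),z(342,437)],.068)))
print("posttop sides",tc(onz(c,T,[z(268,398),z(418,398)],.068)))
print("holes",tc(onz(c,T,[z(167,470),z(503,469)],.018)))
print("lip end",tc(onz(c,T,[z(165,432),z(505,430)],.018)))
print("hood lower edge mouth top z.083/.073",tc(onz(c,T,[z(330,145)],.083)),tc(onz(c,T,[z(330,155)],.073)))
print("rail ends",tc(onz(c,T,[(249,318),(323,318)],.018)))
print("tongue rear end z=.02",tc(onz(c,T,[z(262,402),z(425,396)],.020)))
print("post rear base?")
E
```

```text
posttop edges [[-0.0361 -0.0014]
 [-0.049  -0.0014]]
posttop sides [[-0.0424  0.011 ]
 [-0.0424 -0.0141]]
holes [[-0.0647  0.0357]
 [-0.0646 -0.0358]]
lip end [[-0.0566  0.0358]
 [-0.0563 -0.0359]]
hood lower edge mouth top z.083/.073 [[-0.0034  0.0004]] [[-0.0043  0.0005]]
rail ends [[-0.2071  0.0344]
 [-0.2071 -0.0393]]
tongue rear end z=.02 [[-0.05    0.0151]
 [-0.0488 -0.0187]]
post rear base?
```

```bash
python3 - <<'E'
from h import *
from rig import manip
manip.command_gripper(0.0,40)
manip.servo_line(C(-.08,0,.12),rate=.2)
manip.servo_line(C(-.08,0,.055),rate=.15)
manip.servo_line(C(-.066,0,.055),rate=.08)
for x in np.arange(-.064,-.050,.001):
    manip.servo_line(C(x,0,.055),rate=.03); f=manip.get_contact_force(); p=manip.get_position()
    print("%.3f"%x,f@cx,f[2],(p-M)@cx)
    if f@cx<-18: break
manip.servo_line(C(-.08,0,.055),rate=.1)
manip.servo_line(C(-.08,0,.15),rate=.2)
snap(manip,"wrist","w11");print(manip.get_time())
crop("w11",200,50,370,200,4)
E
```

```text
-0.064 -0.37306657439047214 1.147005154270732 -0.06398177492637257
-0.063 0.07503246204713916 0.16358162478895577 -0.06306450186913082
-0.062 -0.3572102814874374 -0.8317249986929989 -0.06198571862429242
-0.061 0.8102214088189912 -0.29304781204300895 -0.06093788399668098
-0.060 -2.086777866555434 -0.2269074246665499 -0.060193690256275405
-0.059 -5.24321504210058 -1.9281570012562763 -0.059858925289390144
-0.058 -9.544474824536099 -1.4340497228621194 -0.059784332673878816
-0.057 -13.987648922820254 -1.618611498186673 -0.05972697761249047
-0.056 -17.57235975585434 -1.9820179084117884 -0.05967321623794985
-0.055 -22.425151520912763 -1.107778237407256 -0.059652207060235364
37.1583
```

View pics/w11_z.png

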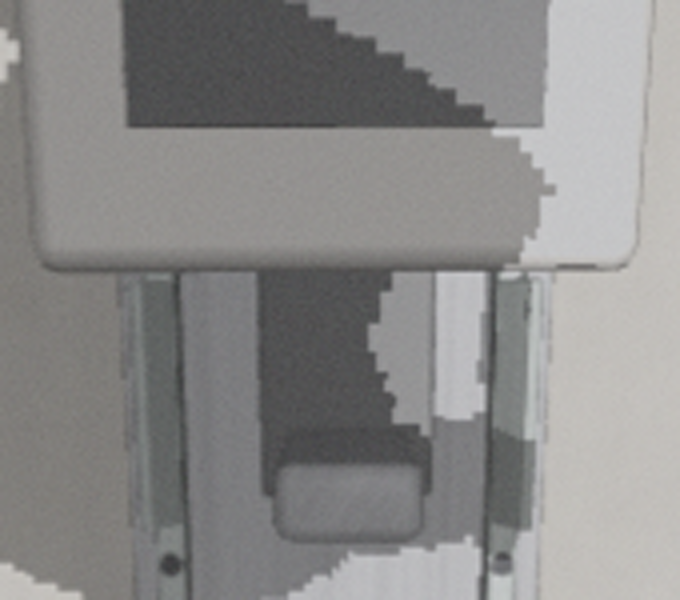

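```bash
python3 - <<'E'
from h import *
from rig import manip
c,T=snap(manip,"scene","s12")
a=cv2.imread("pics/scene0.png").astype(int);b=cv2.imread("pics/s12.png").astype(int)
d=np.abs(a-b).max(2)
for n,(x0,y0,x1,y1) in dict(shaker=(268,240,312,300),low=(198,278,245,322),tall=(184,200,220,240)).items(): print(n,d[y0:y1,x0:x1].mean())
print(manip.get_contact_force(),manip.get_time()); manip.sign_off()
E
```

```text
shaker 8.824621212121212
low 9.288201160541586
tall 8.73611111111111
[ 0.0897  1.0177 -0.9378] 37.2083
the job is handed in; nothing more can be done
```

View pics/s12.png

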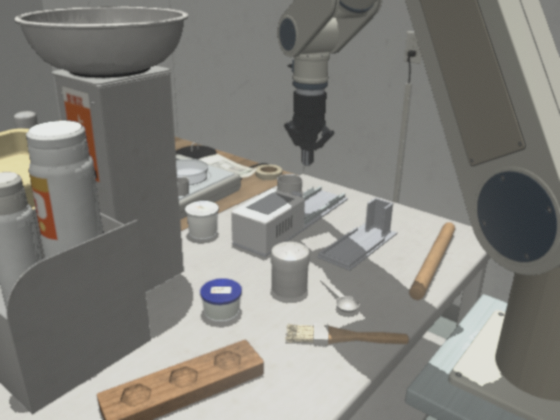

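The code block is loaded in the coder with the wheels reading 4, 2, 5 from the nose. It is pushed home against the stop and released, and I handed the job in at about 37 s.

I rolled the wheels while the block was still in the cradle, then lifted it into the open bed. I checked the code there, slid it in by the post and let go. I then gave the post one more push from behind with shut fingers before lifting clear.

**Wheels:** measured in the bed, the nose wheel was about 0° off straight up and the other two about 3° off. They cannot be seen under the hood, so I could not check them again there.

**Home position:** both pushes stalled hard, at 26 N with the grip and 22 N with the shut fingers. The post stands about 38 mm in front of the mouth, as it should.

**Disagreement:** the stall came about 3 mm earlier than my first estimate of the mouth position. A later picture put the mouth edge about 3.5 mm nearer the bed, which explains it. The rail ends still fitted my first estimate.

**Shaker and tubs:** they look to be where they were in the last scene picture. Comparing it with the first showed the same small difference (about 9 grey levels) at all three.

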